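# Hold the matching bag clip open around a larder card

## Task

Each larder card has its own spring clip of the same colour. Fetch the blue clip, squeeze its handles so that its jaws gape wide, and hold it open around an edge of the card with the blue band, the card well inside the mouth but touched by neither jaw, so that I can slip a delivery note in beside it. Finish like that, holding the clip squeezed open off the counter, and leave the cards, the orange clip, the marker and the tape where they are.

Things in the scene. Friction and masses are not known exactly. Their poses are not given: they have to be found in the camera images.
- clip_blue: Blue plastic spring bag clip, 110 mm long, 28 mm wide, 50 g, on its side: hinge pin upright, underside z 0, top 28 mm; the mouth opens sideways. Origin: hinge axis at the underside, in lever A's frame. When shut +x points along the jaws (tips 64 mm ahead of the hinge), z up, the handles splay to -x in a V (43 mm behind the hinge, 51 mm over their outsides).
- clip_blue_handle_a (a point): Middle of lever A's handle, on its outer face, 14 mm up; 23 mm behind the hinge and 20 mm beside the centre line when shut, 28 mm behind and 13 mm beside when open. Squeezing both handles here opens the jaws: 6 N starts it, 11 N holds it fully open, 20 to 40 N of grip is right.
- clip_blue_handle_b (a point): The same point on lever B, the mirror image. Fully open, the outer faces of the two handles are flat, parallel and 26 mm apart, from 2 to 48 mm behind the hinge, and a stop ends the travel, so a gripper stops at 26 mm.
- clip_blue_jaw (a joint): Opening angle between the blue clip's levers: 0 shut (held by the spring), 0.55 rad fully open at the stop, with a gap of about 32 mm between the jaw tips (60 mm per rad). In a squeeze from both sides each lever turns by half of it, so the centre line stays where the shut jaws pointed.
- clip_blue_tip_a (a point): Inner side of the blue clip's jaw tip on lever A, 60 mm ahead of the hinge, at half the clip's width (14 mm above its underside).
- clip_blue_tip_b (a point): Inner side of the blue clip's other jaw tip (lever B), the mirror point of tip_a; the two meet when the clip is shut.
- card_blue: Stiff white card with a blue band along its top, upright in a slotted oak foot, loose, 0.55 kg. Origin: centre of the foot's underside. Card 110 mm wide along its y (side edges at y = -55 and +55 mm), 4 mm thick along its x (faces at x = -2 and +2 mm), top edge at z = 145 mm. Foot 124 mm along y, 51 mm along x, 22 mm high. Front (-x) faces the robot.
- clip_orange: Orange clip of the same make as the blue one, the same frame; to be left alone.
- card_orange: Card of the same make with an orange band, the same frame and sizes; to be left alone. Behind the work a wall shelf hangs over the counter: front edge at world x = 0.62 m, underside 0.44 m up; keep wrists clear of it.
- marker: Black and white marker pen lying on the counter, 135 mm long; to be left alone.
- label_tape: Roll of beige tape lying flat, 98 mm across, 25 mm high; to be left alone.

How it is judged:
On the way, in this order (a step that is already met when the one before it is completed fails the run):
1. the blue clip is gripped and lifted at least 20 mm clear of the counter (height (world z) of clip_blue above 0.02 m and contact force between the fingers and clip_blue above 2 N), for 0.2 s.
2. the clip gapes around an edge of the blue card (value of joint clip_blue_jaw above 0.38 rad and ((x of clip_blue_tip_a in the frame of card_blue above 0.004 m and x of clip_blue_tip_b in the frame of card_blue below -0.004 m) or (x of clip_blue_tip_a in the frame of card_blue below -0.004 m and x of clip_blue_tip_b in the frame of card_blue above 0.004 m)) and y of clip_blue_tip_a in the frame of card_blue between -0.047 and 0.047 m and y of clip_blue_tip_b in the frame of card_blue between -0.047 and 0.047 m and z of each of clip_blue_tip_a, clip_blue_tip_b in the frame of card_blue below 0.137 m), for 0.2 s.
At the end, for the whole second after the job is handed in: The gripper holds the blue clip still, 20 mm off the counter, hinge open over 0.38 rad (23 mm at the tips); the jaw tips lie on opposite sides of the blue card, 4 mm or more from its mid-plane, 8 mm or more inside its outline, not touching it (under 0.2 N); card upright within 15 mm of its start (all of step 1 and all of step 2 and contact force between clip_blue and card_blue below 0.2 N and linear speed of clip_blue below 0.02 m/s and angle between card_blue's own z axis and vertical below 0.05 rad and distance of card_blue from where it was at the start of the episode below 0.015 m); the arm keeps its last pose, push and grip.
It fails at once if the blue card is shoved 15 mm away or tipped (distance of card_blue from where it was at the start of the episode above 0.015 m or angle between card_blue's own z axis and vertical above 0.15 rad).
It fails at once if the orange card or the orange clip is shifted by 15 mm (distance of any of card_orange, clip_orange from where it was at the start of the episode above 0.015 m).
It fails at once if the marker or the roll of tape is shifted by 20 mm (distance of any of marker, label_tape from where it was at the start of the episode above 0.02 m).
It also fails if it takes over 42 s, if anything falls off the work surface, if the arm or the gripper's body presses on something with over 40 N, if the wrist force passes 120 N, or if a joint passes its speed limit or range.

## Robot

A 7-joint arm with a two-finger parallel gripper is mounted at the origin on a cart in front of the work surface, level with it; the furniture and walls round the work are solid. World frame = base frame: x ahead of the robot, y to its left, z up, the work surface at z = 0. Lengths are in m, angles in rad, forces in N, time in s.
With the tool pointing down it reaches from about 0.425 to 0.925 m from the base axis. Payload 6.8 kg.
Tool frame: the origin (TCP) lies at the very end of the fingers, on their centre line; the grasp point (between the pads) lies 19 mm behind it; z points along the fingers, y is the line along which they close (so a half turn about z gives the same grasp; the last joint's range is limited). The gripper opens to 85 mm and grips with 20 to 120 N. Pads are 22 mm wide; open, the fingers measure 114 mm over their backs; the gripper's body (76 mm by 85 mm) begins 54 mm behind the grasp point. The pads swing forward as they close: fully open they stand 13 mm farther back than shut.
Start: joints at [-1.381, 0.477, 0.022, 1.555, -0.011, 1.109, -0.083], TCP at [0.198, 0.645, 0.231] pointing down, gripper open.
Joint ranges: [-2.96, 2.96], [-0.34, 2.1], [-1.41, 1.46], [0.24, 2.44], [-1.37, 4.51], [0.17, 1.92], [-2.96, 2.96]. Speed limits (rad/s): [2.39, 2.39, 3.14, 3.14, 3.14, 3.14, 3.14].

## Interface

Orientations are given as a rotation vector (axis times angle).
In Python, from bench import arm, imaging, order gives the robot as it stands.
- The arm moves only by the shell command python3 -m jog 'ROWS' [OPENING] [FORCE]. ROWS is a JSON object of lists of equal length, an entry for each row: "xyz": the shift along the world's x, y, z in cm, a list of three; "yaw": the turn about the world's z in degrees. A call has 1 to 12 rows; each row shifts and turns the commanded pose from where the row before left it; what a row does not reach is not made up. A row lasts 1/12 s, in which the tool goes at most 41.7 mm and 7.16 degrees, less where a joint would pass 70% of its speed; a pose out of reach is approached as far as the arm can. A call is refused whole if a number of a shift passes 4.17 or a number of a turn 7.16, either way. A call with a gripper value outside its range is refused whole. OPENING is the finger opening in cm, from 0 to 8.54, set as the call begins (- or left out, the last holds). The fingers move at their own pace and stop on an object; FORCE is the grip in N (left out, the last holds). Time passes only in rows, so rows that do not move let the fingers close. It gives the time, the measured TCP pose, the force, the opening and the grip force at its end, in the units of the state.
- arm.read_state(): the state, without advancing time (a new reading comes with each control period).
- imaging.camera(name): name is "scene" or "top" or "wrist"; returns a dict with "image" (480x640x3 uint8, blue, green, red), "range_z" (480x640 float32, m along the optical axis (not along the pixel's ray), 0 where there is no reading), "fx", "fy", "cx", "cy" (pixels), "xyz" and "rotation" of the camera in the world; the wrist camera has in their place "mount" (4x4, takes a point from camera to tool coordinates, whose origin is the TCP and whose axes are the flange's). Camera axes: x right, y up, looking along -z (the intrinsics and any distortion apply to the point x, -y, -z); pixel columns grow to the right and rows downward; lengths in m; the calibration is good to about 2 mm. A picture is of the moment at which its call begins: read the wrist's pose just before it.
- order.sign_off(): hands the job in; it is judged then, once.
The state is a dict: "time_s": time; "q": joint angles; "qvel": joint speeds; "joint_torque": joint torques, N m; "tool_pos": TCP position; "orientation": TCP orientation; "contact_force": force on the tool from outside, world axes, zero at the start; "ft_torque": the same for the moment, N m; "gripper_width": finger opening in m; "grip_force": force on a finger pad.
Only numpy, scipy, OpenCV 4.12 (cv2) and the standard library are available. Lean on these libraries where they do the work, as an engineer would, in place of code of your own. Each camera call takes 0.05 s, during which the arm holds its last target. There are 200 camera calls.

## Working session

There is one attempt and no reset: what is moved stays moved. The work goes in short steps, Python scripts to look and compute and a shell command to move; the robot and the scene stay as the last step left them, time stands still between calls to the robot, and variables do not carry over. Pictures are saved under pics/ and viewed, at most 10 in all, crops included, and the job is handed in when it is done.

```bash
mkdir -p pics; python3 - <<'E'
from bench import arm, imaging
import cv2,numpy as np,pickle
s=arm.read_state();print({k:np.round(v,3) for k,v in s.items()})
for n in("scene","top"):
    c=imaging.camera(n);cv2.imwrite(f"pics/{n}0.png",c["image"]);pickle.dump(c,open(n+"0.pkl","wb"))
    print(n,c["xyz"],c["rotation"],c["fx"],c["cx"],c["cy"],c.keys())
E
```

```text
{'time_s': np.float64(0.0), 'q': array([-1.381,  0.478,  0.022,  1.556, -0.011,  1.109, -0.083]), 'qvel': array([ 0.001,  0.001,  0.001, -0.   ,  0.001, -0.001, -0.002]), 'joint_torque': array([ 1.0000e-03, -5.9644e+01,  1.6080e+00, -2.8119e+01,  1.3000e-02,
        9.0000e-03, -0.0000e+00]), 'tool_pos': array([0.198, 0.645, 0.23 ]), 'orientation': array([-4.660e-01, -3.107e+00,  3.000e-03]), 'contact_force': array([ 0.284, -0.154,  0.237]), 'ft_torque': array([0.046, 0.001, 0.014]), 'grip_force': np.float64(0.0), 'gripper_width': np.float64(0.085)}
scene [-0.40620858 -0.44484622  1.11185724] [ 0.65252929 -0.4069091  -1.02155146] 488.33812568697346 316.4270784403257 238.65281750953298 dict_keys(['image', 'range_z', 'fx', 'fy', 'cx', 'cy', 'xyz', 'rotation'])
top [-0.04761777  0.04503101  1.6357911 ] [ 0.22197172 -0.24875748 -1.62109262] 607.6073567125727 321.1923811793609 248.10311846570303 dict_keys(['image', 'range_z', 'fx', 'fy', 'cx', 'cy', 'xyz', 'rotation'])
```

View pics/scene0.png

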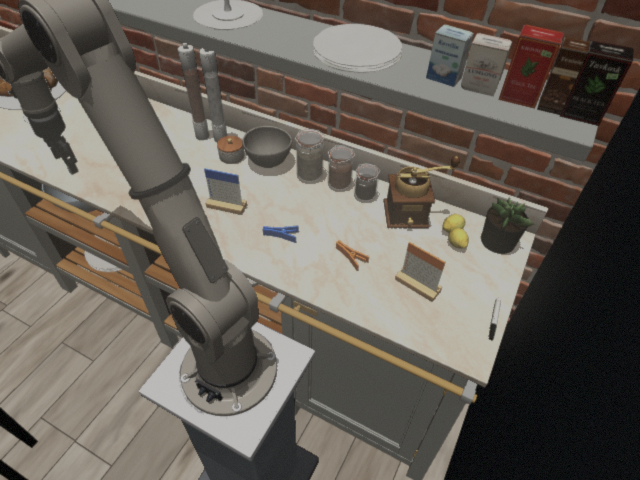

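View pics/top0.png

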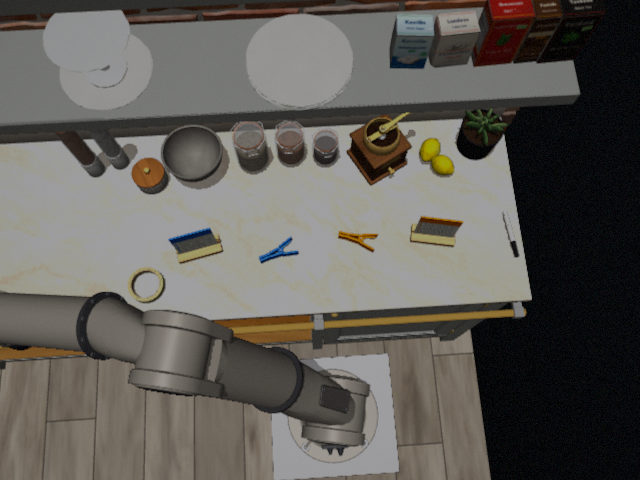

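Scene: blue card at about (225,190), blue clip (281,232), orange clip (351,254), orange card (420,270). Top: blue card (197,245), blue clip (278,250) with its V to the right and shut jaws to the left toward the card, tape (146,285), marker (511,235).

```bash
cat >h.py <<'E'
import numpy as np,cv2
from scipy.spatial.transform import Rotation as R
def rays(c,px,T=None):
    px=np.atleast_2d(px).astype(float)
    d=np.stack([(px[:,0]-c["cx"])/c["fx"],-(px[:,1]-c["cy"])/c["fy"],-np.ones(len(px))],1)
    if "xyz" in c: return np.array(c["xyz"]),d@R.from_rotvec(c["rotation"]).as_matrix().T
    M=T@np.array(c["mount"]); return M[:3,3],d@M[:3,:3].T
def plane(c,px,z,T=None):
    o,d=rays(c,px,T); return o+d*((z-o[2])/d[:,2])[:,None]
def depth(c,px,T=None):
    o,d=rays(c,px,T); p=np.atleast_2d(px).astype(int); return o+d*c["range_z"][p[:,1],p[:,0]][:,None]
def mask(c,lo,hi,roi=None):
    m=cv2.inRange(cv2.cvtColor(c["image"],cv2.COLOR_BGR2HSV),lo,hi)
    if roi: k=np.zeros_like(m);k[roi[1]:roi[3],roi[0]:roi[2]]=1;m*=k
    return m
def pose(s):
    T=np.eye(4);T[:3,:3]=R.from_rotvec(s["orientation"]).as_matrix();T[:3,3]=s["tool_pos"];return T
E
python3 - <<'E'
from h import *;import pickle
np.set_printoptions(precision=4,suppress=True)
B=((100,120,40),(130,255,255))
for n,rc,rk in (("top",(250,225,310,275),(160,220,225,265)),("scene",(255,215,305,250),(195,160,250,212))):
    c=pickle.load(open(n+"0.pkl","rb"))
    for nm,r in(("clip",rc),("card",rk)):
        m=mask(c,*B,roi=r); v,u=np.nonzero(m); P=depth(c,np.stack([u,v],1))
        print(n,nm,len(u),"px",u.min(),u.max(),v.min(),v.max(),"P mean",P.mean(0),"lo",np.percentile(P,3,0),"hi",np.percentile(P,97,0))
        ct=max(cv2.findContours(m,0,2)[0],key=cv2.contourArea)
        if nm=="clip":
            h=cv2.approxPolyDP(cv2.convexHull(ct),2,True)[:,0]; print("hull z28",plane(c,h,.028)[:,:2].tolist(),h.tolist())
            a=cv2.convexityDefects(ct,cv2.convexHull(ct,returnPoints=False))
            for q in a[:,0]:
                if q[3]>600: print("defect",ct[q[2],0],q[3]/256,plane(c,ct[q[2]],.028)[0])
        else:
            t=P[P[:,2]>.13]; w,V=np.linalg.eigh(np.cov(t[:,:2].T)); print("card line",V[:,1],np.sqrt(w),t.mean(0), len(t)); pr=(t[:,:2]-t[:,:2].mean(0))@V[:,1]; print(pr.min(),pr.max())
E
python3 -c "
import cv2
i=cv2.imread('pics/top0.png')[215:275,160:310];j=cv2.imread('pics/scene0.png')[160:250,190:310]
import numpy as np
a=cv2.resize(i,(750,300),interpolation=2);b=cv2.resize(j,(400,300),interpolation=2)
o=np.zeros((600,750,3),'u1');o[:300]=a;o[300:,:400]=b;cv2.imwrite('pics/crop0.png',o)"
```

```text
top clip 281 px 259 297 237 262 P mean [0.44   0.1234 0.0292] lo [0.4208 0.0745 0.0009] hi [0.4745 0.1689 0.0335]
hull z28 [[0.4396030415341463, 0.0686215807126793], [0.41408879840429175, 0.16620835059559086], [0.42603526259028723, 0.17402903330218905], [0.48144800048781927, 0.08589954956759868]] [[297, 251], [262, 262], [259, 258], [290, 237]]
defect [282 251] 13.41796875 [0.4422 0.11   0.028 ]
defect [279 255] 2.546875 [0.4312 0.1187 0.028 ]
top card 228 px 169 210 228 243 P mean [0.4657 0.3411 0.1384] lo [0.4539 0.2936 0.0031] hi [0.5104 0.3901 0.1518]
card line [-0.7607 -0.6492] [0.0285 0.0482] [0.4628 0.3404 0.1506] 161
-0.029662039034946536 0.5799613280527633
scene clip 45 px 264 292 228 234 P mean [0.4383 0.1239 0.0257] lo [0.4225 0.094  0.0128] hi [0.4674 0.1607 0.033 ]
hull z28 [[0.423507327111153, 0.16452040477273505], [0.45762520776747695, 0.08590035237483912], [0.4352113674872071, 0.10075815483296996]] [[264, 228], [292, 230], [284, 233]]
defect [286 230] 2.36328125 [0.4488 0.1018 0.028 ]Traceback (most recent call last):
  File "<stdin>", line 8, in <module>
    return umr_minimum(a, axis, None, out, keepdims, initial, where)
ValueError: zero-size array to reduction operation minimum which has no identity
```

View pics/crop0.png

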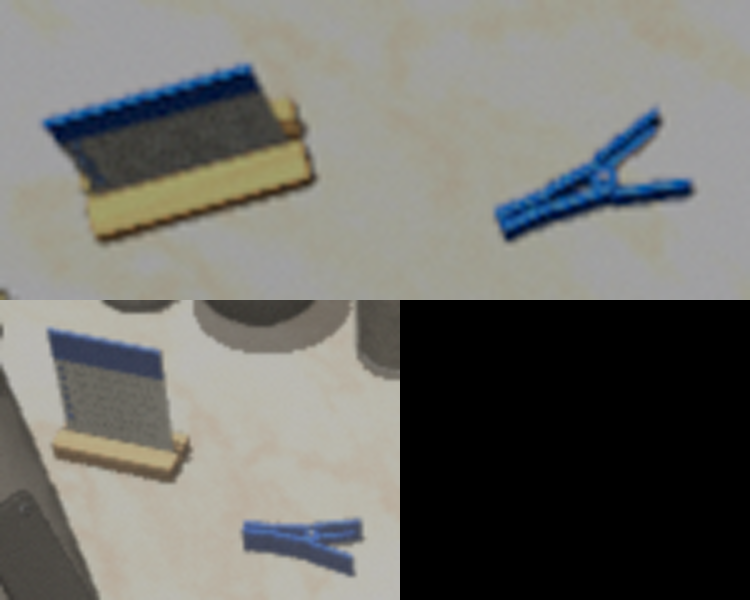

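The crop shows the hinge pin at top pixel (280.6,251), shut jaws at (260,260), and the card's top edge from (169,239) to (210.5,228).

```bash
python3 - <<'E'
from h import *;import pickle
from bench import arm
np.set_printoptions(precision=4,suppress=True)
c=pickle.load(open("top0.pkl","rb"))
print("hinge",plane(c,[280.6,251],.028),"depth",depth(c,[280,251]))
e=plane(c,[[169,239.4],[210.5,228.2]],.145);print("card top edge",e,np.linalg.norm(e[1]-e[0]),"mid",e.mean(0))
d=e[0]-e[1];print("card y dir deg",np.degrees(np.arctan2(d[1],d[0])))
# foot corners top face z .022 front edge
print("foot front",plane(c,[[179.5,262.5],[222.5,251]],.0))
print("foot top front",plane(c,[[178,255],[221,243.5]],.022))
T=pose(arm.read_state());print(T)
for a in(0,1):print("axis",a,np.degrees(np.arctan2(T[1,a],T[0,a])))
E
```

```text
hinge [[0.4424 0.1138 0.028 ]] depth [[0.4444 0.1157 0.0219]]
card top edge [[0.4558 0.3938 0.145 ]
 [0.4797 0.2871 0.145 ]] 0.10939809321703844 mid [0.4678 0.3405 0.145 ]
card y dir deg 102.59837117061619
foot front [[0.4351 0.398  0.    ]
 [0.4611 0.2778 0.    ]]
foot top front [[0.4504 0.3975 0.022 ]
 [0.4764 0.2785 0.022 ]]
[[-0.956   0.2934 -0.0004  0.1979]
 [ 0.2934  0.956  -0.0017  0.6448]
 [-0.0001 -0.0017 -1.      0.2304]
 [ 0.      0.      0.      1.    ]]
axis 0 162.94080594665888
axis 1 72.94079183840444
```

```bash
python3 -m jog '{"xyz":[[1.4,-3.1,0],[1.4,-3.1,0],[1.4,-3.1,0],[1.4,-3.1,0],[1.4,-3.1,0],[1.4,-3.1,0],[1.4,-3.1,0],[1.4,-3.1,0],[1.4,-3.1,0],[1.4,-3.1,0],[1.4,-3.1,0],[1.4,-3.1,0]],"yaw":[-2.8,-2.8,-2.8,-2.8,-2.8,-2.8,-2.8,-2.8,-2.8,-2.8,-2.8,-2.8]}' 8.5 20
python3 -m jog '{"xyz":[[1.4,-3.0,0],[1.4,-3.0,0],[1.4,-3.0,0],[1.4,-3.0,0],[1.4,-3.0,0],[1.4,-3.0,0],[0,0,0],[0,0,0],[0,0,0]],"yaw":[-2.7,-2.7,-2.7,-2.7,-2.7,-2.7,0,0,0]}'
cat >look.py <<'E'
from h import *;from bench import arm,imaging;import pickle,sys
s=arm.read_state();T=pose(s);c=imaging.camera("wrist");pickle.dump((c,T),open(sys.argv[1]+".pkl","wb"));cv2.imwrite(f"pics/{sys.argv[1]}.png",c["image"])
print(s["tool_pos"],np.degrees(np.arctan2(T[1,1],T[0,1])),np.array(c["mount"]).round(3).tolist(),c["fx"])
E
python3 look.py w1
```

```text
time_s: 1.1
tool_pos: [0.3662, 0.2715, 0.2312]
orientation: [-1.347, -2.838, 0.0]
contact_force: [1.1, 0.5, 0.3]
gripper_width: 0.0851
grip_force: 0.0
time_s: 1.85
tool_pos: [0.4496, 0.0937, 0.2311]
orientation: [-1.73, -2.622, 0.001]
contact_force: [0.2, 0.3, -0.9]
gripper_width: 0.085
grip_force: 0.0
[0.44964964 0.09370129 0.2310527 ] 23.162241350227404 [[0.001, 0.966, 0.258, 0.065], [1.0, -0.0, -0.001, 0.001], [-0.001, 0.258, -0.966, -0.143], [0.0, 0.0, 0.0, 1.0]] 412.83109392165386
```

View pics/w1.png

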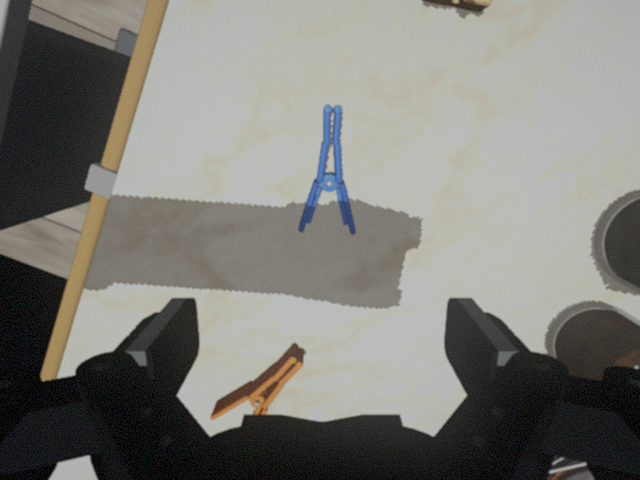

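The wrist view shows the blue clip's hinge at (329,183), shut tips at (332,106) and handle ends at (303,231) and (352,233). The orange clip is near the bottom, at (257,400) to (298,348).

```bash
python3 - <<'E'
from h import *;import pickle
np.set_printoptions(precision=4,suppress=True)
c,T=pickle.load(open("w1.pkl","rb"))
m=mask(c,(100,100,30),(130,255,255),(280,90,380,250));n,l,st,ce=cv2.connectedComponentsWithStats(m);print(st[1:],)
p=plane(c,[[329,183],[332.5,104],[301,231],[354,233]],.028,T);print(p)
print("tip dist",np.linalg.norm(p[1]-p[0]),"span",np.linalg.norm(p[3]-p[2]))
for q in(p[1]-p[0],p[1]-(p[2]+p[3])/2):print(np.degrees(np.arctan2(q[1],q[0])))
o=depth(c,[[298,352],[215,414],[257,400]],T);print("orange",o)
print("orange plane",plane(c,[[298,348],[213,415],[257,400]],.028,T))
a=np.radians(113);u=np.array([np.cos(a),np.sin(a)]);print("target xy",p[0,:2]-.027*u)
# top hinge check
E
```

```text
[[ 299  105   56  129 1926]]
[[0.4487 0.114  0.028 ]
 [0.4261 0.173  0.028 ]
 [0.443  0.0664 0.028 ]
 [0.4858 0.0828 0.028 ]]
tip dist 0.0631849853497794 span 0.04587504309711268
110.9346506340626
111.25739420957004
orange [[ 0.4883 -0.0533  0.0096]
 [ 0.4362 -0.1381  0.0275]
 [ 0.4687 -0.1087  0.0253]]
orange plane [[ 0.4835 -0.039   0.028 ]
 [ 0.4348 -0.1396  0.028 ]
 [ 0.4684 -0.1067  0.028 ]]
target xy [0.4592 0.0891]
```

```bash
python3 -m jog '{"xyz":[[0.44,-0.25,-2.5],[0.44,-0.24,-2.5],[0,0,-3],[0,0,-3],[0,0,-3],[0,0,-2.5],[0,0,-2.2],[0,0,-1.5],[0,0,-1.3],[0,0,0],[0,0,0]],"yaw":[-1.1,-1.1,0,0,0,0,0,0,0,0,0]}' 8.5 30; python3 look.py w2
```

```text
time_s: 2.82
tool_pos: [0.4581, 0.0894, 0.0159]
orientation: [-1.777, -2.589, 0.002]
contact_force: [0.7, 0.0, 0.1]
gripper_width: 0.0846
grip_force: 0.0
[0.45811013 0.08939577 0.01591683] 21.05409897601844 [[0.001, 0.966, 0.258, 0.065], [1.0, -0.0, -0.001, 0.001], [-0.001, 0.258, -0.966, -0.143], [0.0, 0.0, 0.0, 1.0]] 412.83109392165386
```

View pics/w2.png

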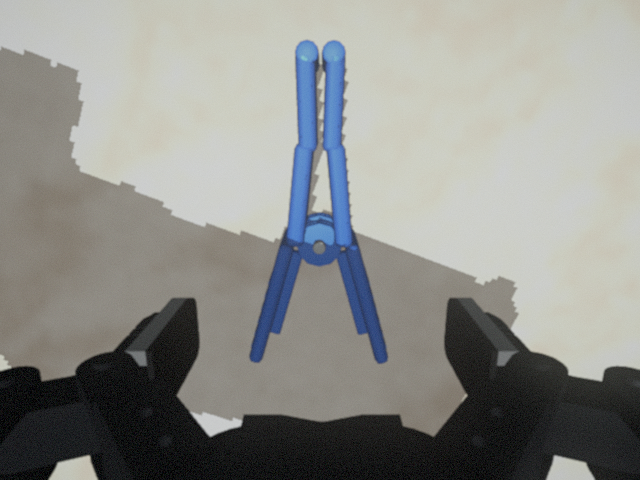

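The clip is centred between the fingers, with the hinge at (319,247) and handle ends at (256,360) and (380,360).

```bash
python3 - <<'E'
from h import *;import pickle
c,T=pickle.load(open("w2.pkl","rb"))
p=plane(c,[[319,247],[320.5,50],[256,358],[380,358]],.028,T)
print(np.round((np.c_[p,np.ones(4)]@np.linalg.inv(T).T)[:,:3],4), p.round(4))
E
```

```text
[[ 0.0265 -0.0001 -0.0121]
 [ 0.0866  0.0004 -0.012 ]
 [-0.0147 -0.0226 -0.0121]
 [-0.0146  0.0215 -0.0121]] [[0.4485 0.1141 0.028 ]
 [0.4274 0.1703 0.028 ]
 [0.4423 0.0676 0.028 ]
 [0.4835 0.0835 0.028 ]]
```

```bash
python3 -m jog '{"xyz":[[0,0,-0.6],[0,0,-0.6],[0,0,0],[0,0,0]],"yaw":[0,0,0,0]}' 8.5 30; python3 -m jog '{"xyz":[[0,0,0],[0,0,0],[0,0,0],[0,0,0],[0,0,0],[0,0,0],[0,0,0],[0,0,0],[0,0,0],[0,0,0],[0,0,0],[0,0,0]],"yaw":[0,0,0,0,0,0,0,0,0,0,0,0]}' 1.5 30;  python3 look.py w3
```

```text
time_s: 3.2
tool_pos: [0.4587, 0.0885, 0.0043]
orientation: [-1.781, -2.588, 0.0]
contact_force: [0.1, 0.0, -0.4]
gripper_width: 0.0849
grip_force: 0.0
time_s: 4.2
tool_pos: [0.46, 0.0885, 0.0052]
orientation: [1.781, 2.587, 0.003]
contact_force: [0.4, -1.0, 10.1]
gripper_width: 0.0249
grip_force: 29.8
[0.45997609 0.08851543 0.0051865 ] 20.918310482034357 [[0.001, 0.966, 0.258, 0.065], [1.0, -0.0, -0.001, 0.001], [-0.001, 0.258, -0.966, -0.143], [0.0, 0.0, 0.0, 1.0]] 412.83109392165386
```

View pics/w3.png

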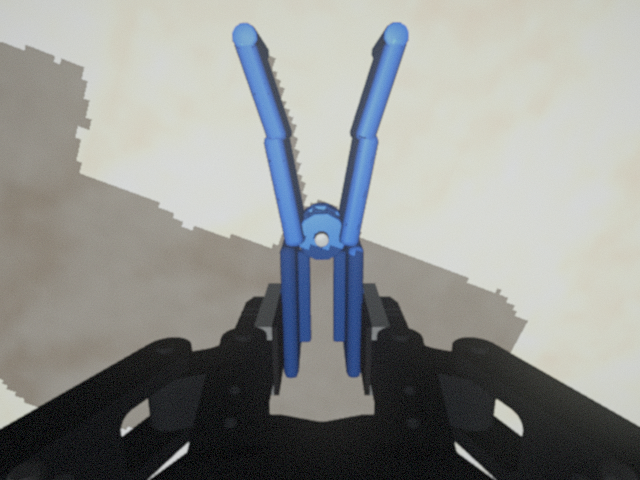

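The jaws gape fully, with tips at (246,35) and (396,35), the hinge centred at (321,238) and pads flat on the handles. Next I'll lift.

```bash
python3 -m jog '{"xyz":[[0,0,0.5],[0,0,1],[0,0,2],[0,0,2],[0,0,2],[0,0,1],[0,0,0],[0,0,0],[0,0,0],[0,0,0]],"yaw":[0,-1.2,-1.6,-1.6,-1.6,-1.2,-1.1,0,0,0]}'; python3 look.py w4; python3 - <<'E'
from h import *;import pickle
from bench import imaging
np.set_printoptions(precision=4,suppress=True)
c,T=pickle.load(open("w4.pkl","rb"))
m=mask(c,(100,100,30),(130,255,255),(150,0,480,420))
ct=max(cv2.findContours(m,0,2)[0],key=cv2.contourArea);print(cv2.boundingRect(ct))
d=imaging.camera("top");pickle.dump(d,open("top1.pkl","wb"));cv2.imwrite("pics/top1.png",d["image"])
a=cv2.resize(c["image"],(400,300));b=cv2.resize(d["image"][200:290,150:330],(800,400)[:2],interpolation=2)
b=cv2.resize(b,(600,300));o=np.zeros((600,600,3),np.uint8);o[:300,:400]=a;o[300:]=b;cv2.imwrite("pics/mix1.png",o)
E
```

```text
time_s: 5.08
tool_pos: [0.4581, 0.0882, 0.0884]
orientation: [-1.962, -2.452, 0.003]
contact_force: [0.4, -1.6, -1.3]
gripper_width: 0.0249
grip_force: 29.6
[0.45807479 0.08822319 0.08844486] 12.669231713477771 [[0.001, 0.966, 0.258, 0.065], [1.0, -0.0, -0.001, 0.001], [-0.001, 0.258, -0.966, -0.143], [0.0, 0.0, 0.0, 1.0]] 412.83109392165386
(233, 23, 175, 354)
```

View pics/mix1.png

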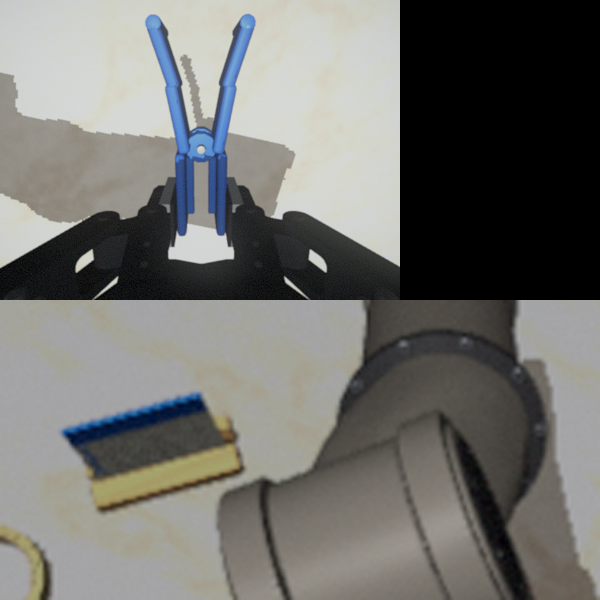

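Clip is held squarely and wide open with clear counter below; the card is undisturbed. I'll go above the card's right edge and look.

```bash
python3 -m jog '{"xyz":[[0,0,2],[0,0,3],[0,0,3],[0.4,1.5,2],[0.6,2,1.5],[0.7,2.5,0],[0.7,2.5,0],[0.7,2.5,0],[0.5,1.5,0],[0.2,1,0],[0,0,0],[0,0,0]],"yaw":[0,0,0,0,0,0,0,0,0,0,0,0]}'; python3 -m jog '{"xyz":[[0,0,0],[0,0,0],[0,0,0]],"yaw":[0,0,0]}'; python3 look.py w5
```

```text
time_s: 6.18
tool_pos: [0.4965, 0.2223, 0.2037]
orientation: [1.964, 2.452, -0.003]
contact_force: [-0.5, 0.2, -0.3]
gripper_width: 0.0252
grip_force: 29.7
time_s: 6.43
tool_pos: [0.4968, 0.2221, 0.2044]
orientation: [-1.966, -2.451, 0.0]
contact_force: [0.2, 0.3, -0.2]
gripper_width: 0.025
grip_force: 29.7
[0.496809   0.2220954  0.20439622] 12.533442409048115 [[0.001, 0.966, 0.258, 0.065], [1.0, -0.0, -0.001, 0.001], [-0.001, 0.258, -0.966, -0.143], [0.0, 0.0, 0.0, 1.0]] 412.83109392165386
```

View pics/w5.png

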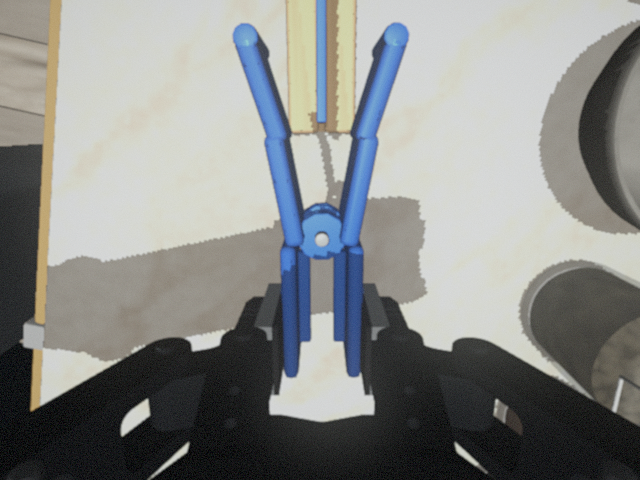

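The card's top edge runs vertically at columns 317 to 327, ending at row 123, centred in the mouth. The tips are at (246,35) and (396,35).

```bash
python3 - <<'E'
from h import *;import pickle
np.set_printoptions(precision=4,suppress=True)
c,T=pickle.load(open("w5.pkl","rb"));I=np.linalg.inv(T)
f=lambda px,z:(np.c_[plane(c,px,z,T),np.ones(len(px))]@I.T)[:,:3]
m=mask(c,(100,100,30),(130,255,255),(300,0,345,122))
for r in(3,30,60,90,115):
    u=np.nonzero(m[r])[0];print(r,u.min(),u.max(),f([[u.mean(),r]],.145)[0]) 
print("edge",f([[321.5,123]],.145),"tips",f([[246,35],[396,35],[321,238]],.228))
print("w",plane(c,[[321.5,123]],.145,T))
E
```

```text
3 317 325 [0.1176 0.0005 0.0594]
30 317 325 [0.1067 0.0005 0.0594]
60 317 325 [0.0942 0.0005 0.0594]
90 317 325 [0.0813 0.0005 0.0594]
115 317 325 [0.0702 0.0005 0.0594]
edge [[0.0666 0.0007 0.0594]] tips [[ 0.0884 -0.0193 -0.0236]
 [ 0.0885  0.0203 -0.0236]
 [ 0.0328  0.0005 -0.0236]]
w [[0.4831 0.2873 0.145 ]]
```

Centred to 0.5 mm with parallel axes, and the tips are about 20 mm inside the edge. I'll descend straight down.

```bash
python3 -m jog '{"xyz":[[0,0,-1],[0,0,-1],[0,0,-1.2],[0,0,-1.2],[0,0,-1.2],[0,0,-1.2],[0,0,-1.2],[0,0,-1.2],[0,0,-1.2],[0,0,-0.6],[0,0,-0.4],[0,0,0]],"yaw":[0,0,0,0,0,0,0,0,0,0,0,0]}'; python3 -m jog '{"xyz":[[0,0,0],[0,0,0],[0,0,0],[0,0,0],[0,0,0],[0,0,0]],"yaw":[0,0,0,0,0,0]}'; python3 look.py w6; python3 - <<'E'
from h import *;from bench import imaging
d=imaging.camera("scene")["image"];w=cv2.imread("pics/w6.png")
o=np.zeros((600,700,3),np.uint8);o[:300,:400]=cv2.resize(w,(400,300));o[300:,:450]=cv2.resize(d[140:240,180:330],(450,300),interpolation=2);cv2.imwrite("pics/mix2.png",o)
E
```

```text
time_s: 7.48
tool_pos: [0.4965, 0.2232, 0.0894]
orientation: [-1.963, -2.452, 0.002]
contact_force: [0.2, 0.1, -0.8]
gripper_width: 0.0252
grip_force: 29.7
time_s: 7.98
tool_pos: [0.497, 0.2235, 0.0906]
orientation: [1.963, 2.452, 0.001]
contact_force: [0.2, -0.2, -1.5]
gripper_width: 0.0249
grip_force: 29.7
[0.49695474 0.22350583 0.09056408] 12.638395969362305 [[0.001, 0.966, 0.258, 0.065], [1.0, -0.0, -0.001, 0.001], [-0.001, 0.258, -0.966, -0.143], [0.0, 0.0, 0.0, 1.0]] 412.83109392165386
```

View pics/mix2.png

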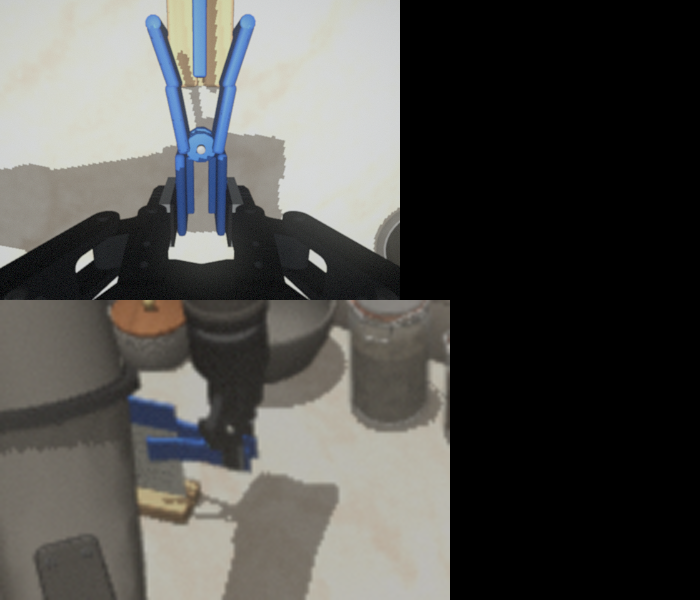

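Both views show the card standing upright, centred in the gaping mouth (card at column 200 of the half-scale wrist view, tips at 153 and 247), with no contact. I'm handing in.

```bash
python3 -c "
from bench import order;print(order.sign_off())"
```

```text
the job is handed in; nothing more can be done
None
```

I handed the job in with the blue clip held squeezed fully open about 85 mm off the counter, its jaws about 20 mm in around the blue card's right-hand edge and the card centred between them, touching neither jaw in the last camera views; the sign-off returned no verdict.

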